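# Clamp a filter cassette in a T-handle screw press

## Task

Push the white filter cassette gently along its guides until it is fully home against the back stop of the screw press. Then screw the press down by its T-handle (clockwise seen from above; it takes several half turns, most easily by taking one end of the bar and then the other) until the foot, which you must feel touch down, clamps the cassette firmly with about 70 N, and stop there, because overtightening crushes the gaskets. Let go and leave the other things where they are.

Things in the scene. Friction and masses are not known exactly. Their poses are not given: they have to be found in the camera images.
- press: Fixed screw press, bare aluminium and steel. Origin on the bench under the vertical screw axis; x to the back stop (away from the open front), y left, z up. Base plate x -95 to +60 mm, 134 wide, 12 high; on it two guide rails along x, 65 apart inside, tops at z 30. Columns at y +-55 carry a cross beam 42 x 134 (top z 98) with a brass nut (radius 15, top z 110).
- press_seat (a point): Fixed point of the press, 20 mm above the bench on the screw axis: where cassette_mid lies when the cassette is fully home. Axes as the press. The back stop's face is 40 mm behind it (+x), its top 32 mm above the bench.
- cassette_mid (a point): Centre of the loose filter cassette's white plate (80 along x, 62 along y, 16 mm thick, about 0.4 kg), lying on the base plate between the rails with 1.5 mm play either side, 25 to 45 mm short of home. x points to the back stop. A tongue 34 mm wide runs from the plate to the front and ends in an upright tab.
- cassette_tab (a point): Centre of the cassette's front tab, 94 mm in front (-x) of cassette_mid, 30 mm above the bench. The tab is 12 mm thick along x, 36 mm wide along y and reaches from 13 to 47 mm above the bench. Push its front face or pinch it.
- spindle: The screw with its T-handle and foot. Origin in the middle of the T-bar, on the screw axis. It does not turn itself, but sinks 16 mm per clockwise turn of the T-handle. Turning takes 0.30 N m running free, 0.48 at 70 N of clamp force. Held still in the gripper, friction fades: about 0 running free, 0.18 at 70 N. Under it a round foot (36 mm) on a stiff rubber spring, not turning.
- bar_mid (a point): Middle of the T-bar, on the screw axis: 165 mm above the bench at the start, sinking 2.55 mm per rad of turning. The hub round it is 22 mm thick, from 20 mm below to 12 mm above the bar's centre line.
- bar_end_left (a point): Centre of the 15 mm ball at the end of the T-bar that starts on the left (+y) of the press, 57 mm from the axis. The bar is a level round steel rod, 10 mm thick, along the press's y at the start; pinch or push it from above, 30 to 48 mm from the axis.
- bar_end_right (a point): Centre of the 15 mm ball at the opposite end of the T-bar, 57 mm from the axis.
- t_handle (a joint): Turn of the T-handle, rad, 0 at the start, growing clockwise seen from above; it stays where left. Where the foot meets the cassette is not measured and differs by case: at 3.4 to 6.7 rad. Each rad beyond adds about 70 N of clamp force and 0.18 N m of effort about the axis, so 70 N is reached about 1 rad after touch.
- petri_dish: Bystander, leave it: closed petri dish, 60 mm across, 14 high, right of the press; origin at its underside.
- forceps: Bystander, leave it: steel forceps, 127 mm long, 8 high, lying left of the press; origin at its underside.
- screwdriver: Bystander, leave it: small screwdriver with an orange handle, 155 mm long, 22 high, lying left of and behind the press; origin at its underside.
- amber_bottle: Bystander, leave it: amber bottle, 46 mm across, 88 high, behind right; origin at its underside.
- tip_box: Bystander, leave it: pipette tip box 90 x 118 x 77 high, behind the press; origin at its underside.

How it is judged:
On the way, in this order (a step that is already met when the one before it is completed fails the run):
1. the cassette is pushed fully home (within 3 mm of the back stop) (x of cassette_mid in the frame of press above -0.003 m and z of cassette_mid in the frame of press below 0.024 m), for 0.2 s.
2. the foot clamps the cassette with more than 35 N (contact force between spindle and cassette above 35 N), for 0.3 s.
At the end, for the whole second after the job is handed in: The cassette is fully home (within 3 mm of the back stop, flat on the base) and the foot clamps it with 35 to 110 N, the handle at rest and let go (all of step 1 and contact force between spindle and cassette between 35 and 110 N and velocity of joint t_handle below 0.05 rad/s); the robot touches nothing.
It fails at once if the gaskets are crushed: the foot presses the cassette with more than 125 N (contact force between spindle and cassette above 125 N).
It fails at once if the cassette is pushed or squeezed with more than 45 N (contact force between the fingers and cassette above 45 N).
It fails at once if a bystander is moved more than 25 mm (distance of any of petri_dish, forceps, screwdriver, amber_bottle, tip_box from where it was at the start of the episode above 0.025 m).
It also fails if it takes over 72 s, if anything falls off the work surface, if the arm or the gripper's body presses on something with over 40 N, if the wrist force passes 120 N, or if a joint passes its speed limit or range.

## Robot

A 6-joint arm with a two-finger parallel gripper is mounted at the origin on a cart in front of the work surface, level with it; the furniture and walls round the work are solid. World frame = base frame: x ahead of the robot, y to its left, z up, the work surface at z = 0. Lengths are in m, angles in rad, forces in N, time in s.
With the tool pointing down it reaches from about 0.25 to 0.775 m from the base axis. Payload 4 kg.
Tool frame: the origin (TCP) lies at the very end of the fingers, on their centre line; the grasp point (between the pads) lies 19 mm behind it (robot.hold_point_z is the distance from the TCP to the grasp point, in m); z points along the fingers, y is the line along which they close (so a half turn about z gives the same grasp; the last joint's range is limited). The gripper opens to 94 mm and grips with 3 to 60 N. Pads are 16 mm wide; open, the fingers measure 119 mm over their backs; the gripper's body (75 mm by 177 mm) begins 78 mm behind the grasp point.
Start: joints at [-1.361, 0.087, 1.371, -0, 1.684, -0.103], TCP at [0.169, -0.523, 0.206] pointing down, gripper open.
Joint ranges: [-3.1, 3.1], [-0.76, 2.03], [0.27, 2.55], [-1.08, 4.22], [0.17, 2.65], [-2.57, 2.57]. Speed limits (rad/s): [2.79, 2.79, 3.14, 3.14, 3.14, 3.14].

## Interface

Orientations are given as [roll, pitch, yaw] about the fixed x, y, z axes, in that order (R = Rz(yaw) Ry(pitch) Rx(roll)).
In Python, from bench import robot gives the robot as it stands.
- The arm moves only by the tool carry_out, never from a script. Its argument "steps" is a list of rows, each a list of 3 entries, a list of its own where there are three numbers: the shift along the tool's x, y, z in m, then the turn about the tool's z in units of 10 degrees (1.0 is 10 degrees), then the closure, from -1 (fully open) to 1 (shut). In form: [[[tx, ty, tz], roll, jaw], ...]. A call has 1 to 10 rows; each row is the pose to reach, as a shift and turn from the pose commanded when the call began, along the tool's axes at that moment; what a row does not reach only later rows make up. A row lasts 1/8 s, in which the tool goes at most 62.5 mm and 10.7 degrees, less where a joint would pass 70% of its speed; a pose out of reach is approached as far as the arm can. A call with a gripper value outside its range is refused whole. The fingers move at their own pace and stop on an object; the grip force is fixed at half the most. Time passes only in rows, so rows that repeat a pose let the fingers close. It gives the time, the measured TCP pose, the force, the opening and the grip force at its end, in the units of the state.
- robot.get_obs(): the state, without advancing time (a new reading comes with each control period).
- robot.snapshot(name): name is "side" or "top" or "wrist"; returns a dict with "image" (480x640x3 uint8, red, green, blue), "z_map" (480x640 float32, m along the optical axis (not along the pixel's ray), 0 where there is no reading), "mtx" (3x3 intrinsics, pixels), "R" (3x3) and "t" (3): a world point X has camera coordinates R X + t. Camera axes: x right, y down, z forward; pixel columns grow to the right and rows downward; lengths in m; the calibration is good to about 2 mm. A picture is of the moment at which its call begins.
- robot.close_job(): hands the job in; it is judged then, once.
The state is a dict: "time": time; "joint_positions": joint angles; "qvel": joint speeds; "joint_torque": joint torques, N m; "tool_pos": TCP position; "ee_rot": TCP orientation; "wrist_force": force on the tool from outside, world axes, zero at the start; "wrist_torque": the same for the moment, N m; "width": finger opening in m; "finger_force": force on a finger pad.
Only numpy, scipy, OpenCV 4.12 (cv2) and the standard library are available. Lean on these libraries where they do the work, as an engineer would, in place of code of your own. Each camera call takes 0.05 s, during which the arm holds its last target. There are 200 camera calls.

## Working session

There is one attempt and no reset: what is moved stays moved. The work goes in short steps, Python scripts to look and compute and a tool call to move; the robot and the scene stay as the last step left them, time stands still between calls to the robot, and variables do not carry over. Pictures are saved under pics/ and viewed, at most 10 in all, crops included, and the job is handed in when it is done.

Besides the shell and the picture viewer there is one more tool, called in YAML: its name, and indented under it one key for each argument. carry_out: Moves the arm, as the interface text tells. Its arguments: {"type":"object","properties":{"steps":{"type":"array","items":{"type":"array"}}},"required":["steps"]}

```bash
mkdir -p pics; python3 - <<'E'
from bench import robot
import cv2,pickle
o=robot.get_obs();print(o)
for n in("top","side"):
    s=robot.snapshot(n);pickle.dump(s,open(n+".pkl","wb"))
    cv2.imwrite(f"pics/{n}.png",s["image"][:,:,::-1]);print(s["mtx"],s["R"],s["t"])
E
```

```text
{'time': 0.0, 'joint_positions': array([-1.36110840e+00,  8.79333013e-02,  1.37222618e+00,  2.50946760e-07,
        1.68355841e+00, -1.03122440e-01]), 'qvel': array([-0.00025591, -0.00036635,  0.00087034,  0.00015704, -0.00191249,
       -0.00109781]), 'joint_torque': array([-3.37675829e-04, -3.40174198e+01, -3.02436054e+01,  7.16576516e-02,
        3.27017403e-02, -1.73045414e-04]), 'tool_pos': array([ 0.16912697, -0.52279542,  0.20433025]), 'ee_rot': array([-3.13947874e+00, -2.19019030e-04,  3.12810162e-01]), 'wrist_force': array([0.75792795, 0.82310168, 0.5619086 ]), 'wrist_torque': array([ 0.01731872, -0.05262607, -0.01939884]), 'finger_force': 0.0, 'width': 0.09406456955856446}
[[472.63805769   0.         322.81085092]
 [  0.         472.63805769 232.27987759]
 [  0.           0.           1.        ]] [[-0.00211981 -0.99999349  0.00291865]
 [-0.9876015   0.00163539 -0.15697326]
 [ 0.15696747 -0.00321521 -0.98759854]] [0.38610192 0.57362826 0.92073853]
[[471.83266058   0.         318.14212214]
 [  0.         471.83266058 236.43612368]
 [  0.           0.           1.        ]] [[-0.99731133 -0.07177277 -0.01479093]
 [-0.03054689  0.59063592 -0.80635978]
 [ 0.06661073 -0.80373993 -0.59124033]] [ 0.56602752 -0.12836248  1.18270167]
```

View pics/top.png

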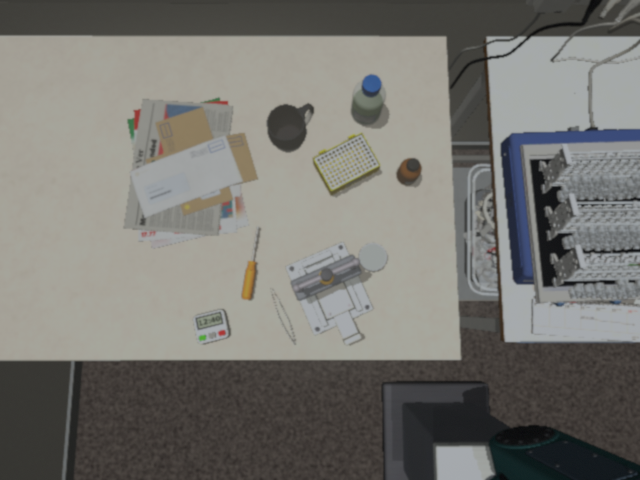

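View pics/side.png

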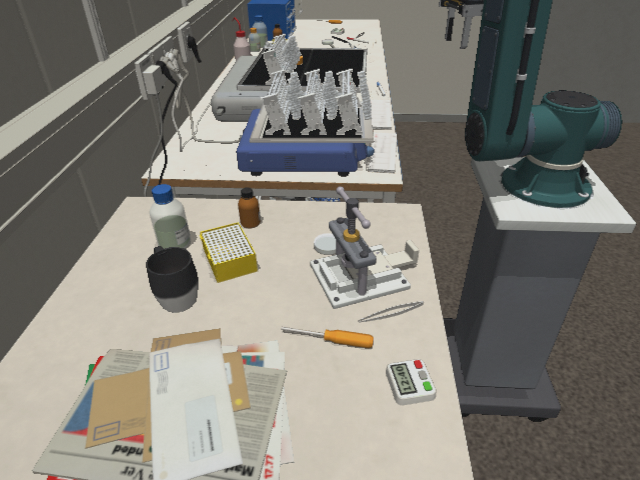

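The top view shows the press near (328,285), its tab at (351,338), the dish at (373,257), the forceps at (285,315) and the screwdriver at (250,275). In the side view the bar balls are at about (341,192) and (364,224) and the tab is at (411,252). Next I enlarge both views.

```bash
cat > h.py <<'E'
import numpy as np,pickle,cv2
def cloud(s,u0,u1,v0,v1):
    vv,uu=np.mgrid[v0:v1,u0:u1];z=s["z_map"][v0:v1,u0:u1];K=s["mtx"]
    c=np.stack([(uu-K[0,2])/K[0,0]*z,(vv-K[1,2])/K[1,1]*z,z],-1)
    return (c-s["t"])@s["R"],s["image"][v0:v1,u0:u1],z>0   # R^T(c-t)
def proj(s,X):
    c=s["R"]@np.asarray(X)+s["t"];p=s["mtx"]@c;return p[:2]/p[2]
def tri(obs):
    A=[]
    for s,(u,v) in obs:
        P=s["mtx"]@np.c_[s["R"],s["t"]];A+=[u*P[2]-P[0],v*P[2]-P[1]]
    X=np.linalg.svd(np.array(A))[2][-1];return X[:3]/X[3]
E
python3 - <<'E'
from h import *
t=pickle.load(open("top.pkl","rb"));s=pickle.load(open("side.pkl","rb"))
a=cv2.resize(t["image"][235:355,265:405],None,fx=4,fy=4,interpolation=cv2.INTER_CUBIC)
b=cv2.resize(s["image"][180:310,300:430],None,fx=4,fy=4,interpolation=cv2.INTER_CUBIC)[:480]
cv2.imwrite("pics/c1.png",a[:,:,::-1]);cv2.imwrite("pics/c2.png",b[:,:,::-1])
for n,S,r in(("t",t,(265,405,235,355)),("s",s,(300,430,180,310))):
    X,im,ok=cloud(S,*r);P=X[ok]
    print(n,ok.mean())
    for lo,hi in((-.01,.006),(.008,.016),(.036,.055),(.09,.103),(.105,.115),(.155,.185)):
        q=P[(P[:,2]>lo)&(P[:,2]<hi)]
        if len(q)>5:
            e=cv2.minAreaRect(q[:,:2].astype(np.float32)*1000);print(lo,len(q),q.mean(0).round(4),e)
E
```

```text
t 0.9963095238095238
-0.01 10608 [0.442  0.3601 0.0015] ((452.0699768066406, 360.216552734375), (297.2672424316406, 248.20925903320312), 89.86997985839844)
0.008 2192 [0.4759 0.3544 0.0126] ((466.541748046875, 357.392333984375), (171.15167236328125, 268.1060791015625), 16.403949737548828)
0.036 119 [0.3642 0.3294 0.0464] ((436.80560302734375, 362.3138732910156), (178.51417541503906, 35.39338684082031), 24.40766143798828)
0.09 983 [0.4776 0.3805 0.0978] ((479.6842346191406, 380.6675109863281), (42.1551628112793, 134.0042724609375), 23.495515823364258)
0.105 64 [0.4726 0.3783 0.1094] ((478.0588684082031, 380.0243835449219), (25.488786697387695, 113.86466217041016), 14.59367561340332)
0.155 493 [0.4793 0.3808 0.1713] ((479.38995361328125, 380.4013977050781), (20.68610382080078, 127.89350128173828), 20.14942169189453)
s 0.9960355029585799
-0.01 8356 [0.4485 0.2595 0.0019] ((447.8885192871094, 225.33592224121094), (285.8987121582031, 485.92193603515625), 5.9211297035217285)
0.008 1837 [0.4759 0.3909 0.0129] ((451.94219970703125, 360.6100769042969), (211.9273681640625, 214.59451293945312), 87.95600891113281)
0.036 329 [0.4345 0.3725 0.0465] ((423.2436218261719, 378.1319580078125), (156.47732543945312, 116.44871520996094), 7.718585968017578)
0.09 879 [0.4774 0.3973 0.0979] ((479.4912414550781, 381.84747314453125), (42.248374938964844, 135.7308349609375), 23.99386978149414)
0.105 157 [0.4778 0.3879 0.1095] ((478.8783264160156, 380.78399658203125), (29.087604522705078, 121.06718444824219), 13.882405281066895)
0.155 422 [0.4776 0.3901 0.1701] ((478.71856689453125, 383.7596435546875), (19.63338279724121, 124.3651351928711), 23.618383407592773)
```

View pics/c1.png

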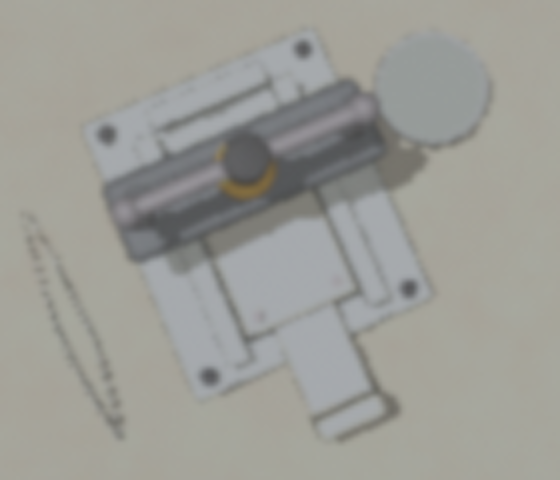

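View pics/c2.png

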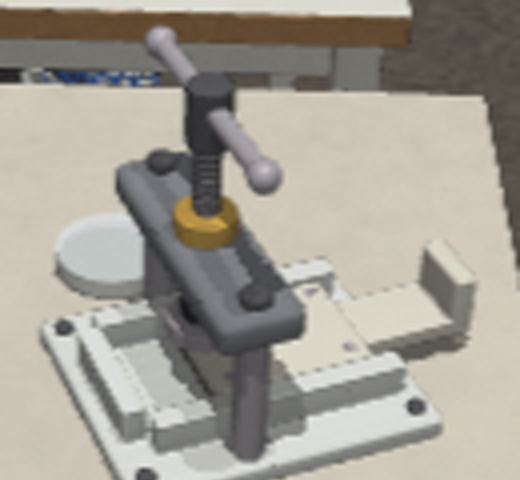

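The crops show the T-bar balls at top (123,208) and (362,107), and at side (265,176) and (161,41). The tab top is at top (352,413) and side (448,270). Depth gives a beam 42 x 134 centred at (0.4797,0.381) and yaw about 23.6°. I'll check this by triangulating the points.

```bash
python3 - <<'E'
from h import *
t=pickle.load(open("top.pkl","rb"));s=pickle.load(open("side.pkl","rb"))
T=lambda a,b:(t,((a+.5)/4+265-.5,(b+.5)/4+235-.5));S=lambda a,b:(s,((a+.5)/4+300-.5,(b+.5)/4+180-.5))
L=tri([T(123,208),S(265,176)]);R=tri([T(362,107),S(161,41)]);m=(L+R)/2
print("L",L,"R",R,"mid",m,"len",np.linalg.norm(L-R),"yaw",np.degrees(np.arctan2(-(L-R)[0],(L-R)[1])))
a=np.radians(23.6);M=np.array([[np.cos(a),-np.sin(a)],[np.sin(a),np.cos(a)]]);c=np.array([.4797,.3810])
print("mid in press",(m[:2]-c)@M)
for n,S_,r in(("t",t,(335,375,325,350)),("s",s,(395,425,235,275))):
    X,im,ok=cloud(S_,*r);P=X[ok];q=P[(P[:,2]>.043)&(P[:,2]<.052)];p=(q[:,:2]-c)@M
    print(n,"tab top z",np.median(q[:,2]),"press xy",p.min(0),p.max(0),p.mean(0))
    # base plate sides
for n,S_,r in(("t",t,(265,405,235,355)),("s",s,(300,430,180,310))):
    X,im,ok=cloud(S_,*r);P=X[ok];q=P[(P[:,2]>.0275)&(P[:,2]<.034)];p=(q[:,:2]-c)@M
    p=p[(abs(p[:,0])<.09)&(abs(p[:,1])<.06)];print(n,"rails/stop xy",np.percentile(p,[1,99],axis=0))
    q=P[(P[:,2]>.093)&(P[:,2]<.102)];p=(q[:,:2]-c)@M;print("beam",np.percentile(p,[.5,99.5],axis=0))
E
```

```text
L [0.4574898  0.43366615 0.16708446] R [0.50244477 0.32853963 0.1669321 ] mid [0.47996729 0.38110289 0.16700828] len 0.11433528909113795 yaw 23.152870032269977
mid in press [ 2.86122965e-04 -1.27234035e-05]
t tab top z 0.047246547166884555 press xy [-0.13579296 -0.01881065] [-0.12369223  0.01662674] [-0.12960775 -0.00106979]
s tab top z 0.047701280061185514 press xy [-0.13562489 -0.01779379] [-0.12291865  0.01861002] [-0.1286102   0.00241727]
t rails/stop xy [[-0.08326016 -0.04385908]
 [ 0.05050655  0.04358534]]
beam [[-0.0210746  -0.06626123]
 [ 0.02051402  0.06555336]]
s rails/stop xy [[-0.0827057  -0.04900445]
 [ 0.05111829  0.04650362]]
beam [[-0.02025903 -0.0630142 ]
 [ 0.02042624  0.06813457]]
```

carry_out:
  steps:
    - [[0.35,-0.331,0],0,1]
    - [[0.35,-0.331,0],0,1]
    - [[0.35,-0.331,0],0,1]
    - [[0.35,-0.331,0],0,1]
    - [[0.35,-0.331,0],0,1]
    - [[0.35,-0.331,0],0,1]
    - [[0.35,-0.331,0],0,1]
    - [[0.35,-0.331,0],-0.55,1]
    - [[0.41,-0.749,0],-0.55,1]
    - [[0.41,-0.749,0],-0.55,1]

```text
time: 1.35
tool_pos: [0.3786, 0.0243, 0.2048]
ee_rot: [-3.141, 0.001, 0.408]
wrist_force: [0.2, 0.5, 0.4]
width: 0.001
finger_force: 0.0
```

carry_out:
  steps:
    - [[0.07,-0.287,0],0,1]
    - [[0.07,-0.287,0],0,1]
    - [[0.07,-0.287,0],0,1]
    - [[0.07,-0.287,0],0,1]
    - [[0.07,-0.287,0],0,1]
    - [[0.07,-0.287,0.05],0,1]
    - [[0.07,-0.287,0.11],0,1]
    - [[0.07,-0.287,0.17],0,1]
    - [[0.07,-0.287,0.175],0,1]
    - [[0.07,-0.287,0.175],0,1]

```text
time: 2.6
tool_pos: [0.3302, 0.3142, 0.0318]
ee_rot: [-3.141, -0.001, 0.409]
wrist_force: [0.5, 0.6, -0.6]
width: 0.0005
finger_force: 0.0
```

```bash
cat >> h.py <<'E'
A=np.radians(23.4);AX=np.array([.480,.381]);M=np.array([[np.cos(A),-np.sin(A)],[np.sin(A),np.cos(A)]])
def st():
    from bench import robot
    o=robot.get_obs();p=(o["tool_pos"][:2]-AX)@M;f=o["wrist_force"][:2]@M
    tq=-(p[0]*f[1]-p[1]*f[0]) # reaction moment; clockwise drive positive = -(r x (-f)).. 
    print("t",round(o["time"],2),"press xy",p.round(4),"z",o["tool_pos"][2].round(4),"F",f.round(2),o["wrist_force"][2].round(2),
     "tcw",round(-tq,3),"r",np.hypot(*p).round(4),"ang",np.degrees(np.arctan2(p[0],p[1])).round(1),"q6",o["joint_positions"][5].round(2),"T",o["wrist_torque"].round(3));return o
E
python3 -c "
from h import *;st()
from bench import robot
s=robot.snapshot('side');cv2.imwrite('pics/s2.png',cv2.resize(s['image'][180:310,300:470],None,fx=4,fy=4)[:,:,::-1])"
```

```text
t 2.6 press xy [-0.164  -0.0018] z 0.0318 F [0.73 0.35] -0.61 tcw -0.056 r 0.1641 ang -90.6 q6 1.8 T [-0.009  0.009 -0.063]
```

View pics/s2.png

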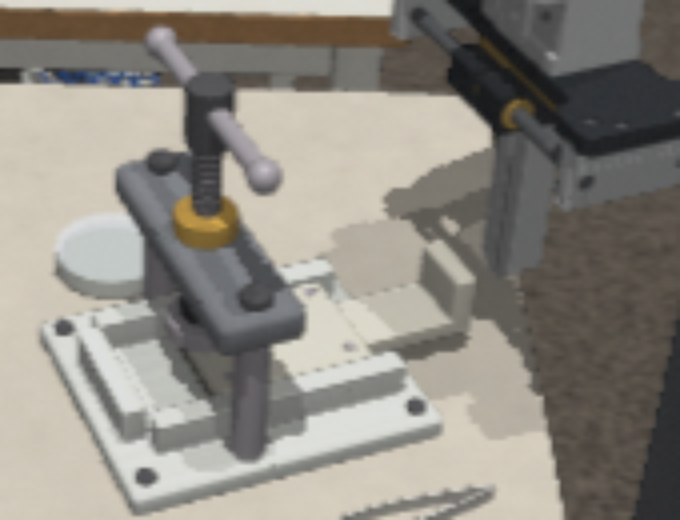

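The closed fingers (tip ~(515,270)) stand in front of the tab (~(450,290)) with clearance, so I start the push.

carry_out:
  steps:
    - [[0.006,0,0.005],0,1]
    - [[0.011,0,0.005],0,1]
    - [[0.015,0,0.005],0,1]
    - [[0.018,0,0.005],0,1]
    - [[0.021,0,0.005],0,1]
    - [[0.024,0,0.005],0,1]
    - [[0.027,0,0.005],0,1]
    - [[0.03,0,0.005],0,1]
    - [[0.033,0,0.005],0,1]
    - [[0.036,0,0.005],0,1]

```text
time: 3.9
tool_pos: [0.3626, 0.328, 0.0254]
ee_rot: [3.141, 0.0, 0.409]
wrist_force: [-4.5, -1.5, 2.9]
width: 0.0008
finger_force: 2.0
```

```bash
python3 -c "
from h import *;st()"
```

```text
t 3.9 press xy [-0.1288 -0.002 ] z 0.0254 F [-4.69  0.38] 2.92 tcw -0.058 r 0.1288 ang -90.9 q6 1.78 T [-0.294  0.609  0.01 ]
```

carry_out:
  steps:
    - [[0.003,0,0],0,1]
    - [[0.006,0,0],0,1]
    - [[0.009,0,0],0,1]
    - [[0.011,0,0],0,1]
    - [[0.013,0,0],0,1]
    - [[0.015,0,0],0,1]
    - [[0.016,0,0],0,1]
    - [[0.016,0,0],0,1]

```text
time: 4.9
tool_pos: [0.3773, 0.3344, 0.0255]
ee_rot: [3.142, -0.0, 0.409]
wrist_force: [-3.1, -1.6, 1.9]
width: 0.0002
finger_force: 1.6
```

```bash
python3 -c "
from h import *;st()
from bench import robot
s=robot.snapshot('side')
X,im,ok=cloud(s,380,430,225,285);P=X[ok];q=P[(P[:,2]>.044)&(P[:,2]<.049)];p=(q[:,:2]-AX)@M;p=p[p[:,0]>-.113];print(len(p),np.percentile(p,[1,50,99],axis=0))"
```

```text
t 4.9 press xy [-0.1127 -0.002 ] z 0.0255 F [-3.47 -0.2 ] 1.88 tcw 0.016 r 0.1127 ang -91.0 q6 1.77 T [-0.142  0.471 -0.025]
93 [[-0.11285027 -0.01563542]
 [-0.0972693   0.00406443]
 [-0.09149989  0.01807881]]
```

carry_out:
  steps:
    - [[0.001,0,0],0,1]
    - [[0.002,0,0],0,1]
    - [[0.0025,0,0],0,1]
    - [[0.003,0,0],0,1]

```text
time: 5.45
tool_pos: [0.3797, 0.3354, 0.0254]
ee_rot: [3.141, 0.001, 0.409]
wrist_force: [-4.7, -2.9, 4.0]
width: -0.0001
finger_force: 2.5
```

carry_out:
  steps:
    - [[0.0005,0,0],0,1]
    - [[0.001,0,0],0,1]

```text
time: 5.7
tool_pos: [0.3797, 0.3354, 0.0254]
ee_rot: [3.141, 0.003, 0.409]
wrist_force: [-6.7, -3.5, 5.7]
width: 0.0006
finger_force: 3.8
```

carry_out:
  steps:
    - [[0.001,0,0],0,1]
    - [[0.002,0,0],0,1]
    - [[0.002,0,0],0,1]

```text
time: 6.08
tool_pos: [0.3796, 0.3354, 0.0253]
ee_rot: [3.141, 0.008, 0.409]
wrist_force: [-11.5, -5.5, 9.0]
width: 0.0004
finger_force: 6.1
```

```bash
python3 -c "
from h import *;st()
from bench import robot
s=robot.snapshot('side')
X,im,ok=cloud(s,380,430,225,285);P=X[ok];q=P[(P[:,2]>.044)&(P[:,2]<.049)];p=(q[:,:2]-AX)@M;p=p[p[:,0]>-.113];print(len(p),np.percentile(p,[1,50,99],axis=0))
cv2.imwrite('pics/s3.png',cv2.resize(s['image'][200:310,300:430],None,fx=5,fy=5,interpolation=2)[:,:,::-1])"
```

```text
t 6.08 press xy [-0.1103 -0.002 ] z 0.0253 F [-12.75  -0.52] 9.01 tcw 0.032 r 0.1103 ang -91.0 q6 1.77 T [-0.894  1.933  0.033]
90 [[-0.1118525  -0.01667366]
 [-0.09519383  0.00328382]
 [-0.08923233  0.01761571]]
```

View pics/s3.png

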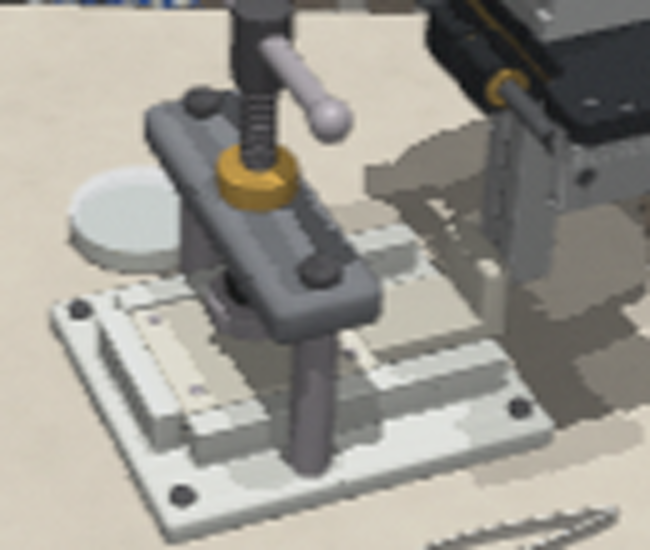

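The plate's back edge (~(135,320) to (195,415)) lies against the stop. The force rose to 13 N with no further travel, so the cassette is home. I now retreat, rise, and turn the tool half a turn on the way to the bar.

carry_out:
  steps:
    - [[-0.015,0,0],0,1]
    - [[-0.03,0,-0.03],0,1]
    - [[-0.03,0,-0.09],0,1]
    - [[-0.03,0,-0.15],-1,1]
    - [[-0.03,0,-0.21],-2,1]
    - [[0.02,0.01,-0.22],-3,1]
    - [[0.07,0.02,-0.22],-4,1]
    - [[0.12,0.034,-0.22],-5,1]
    - [[0.135,0.034,-0.22],-6,1]
    - [[0.135,0.034,-0.22],-7,1]

```text
time: 7.38
tool_pos: [0.5222, 0.3594, 0.244]
ee_rot: [3.14, 0.0, 1.635]
wrist_force: [-0.4, -0.4, -0.3]
width: -0.0
finger_force: 0.0
```

carry_out:
  steps:
    - [[0,0,0],-1,1]
    - [[0,0,0],-2,1]
    - [[0,0,0],-3,1]
    - [[0,0,0],-4,1]
    - [[0,0,0],-5,1]
    - [[0,0,0],-6,1]
    - [[0,0,0],-7,1]
    - [[0,0,0],-8,1]
    - [[0,0,0],-9,1]
    - [[0,0,0],-10,1]

```text
time: 8.62
tool_pos: [0.5209, 0.3594, 0.2454]
ee_rot: [3.141, 0.003, -2.902]
wrist_force: [-0.0, 0.4, -0.3]
width: 0.0003
finger_force: 0.0
```

carry_out:
  steps:
    - [[0,0,0],-1,1]
    - [[0,0,0],-1,1]

```text
time: 8.88
tool_pos: [0.5207, 0.3594, 0.2454]
ee_rot: [-3.141, 0.002, -2.735]
wrist_force: [0.1, -0.3, -0.3]
width: 0.0001
finger_force: 0.0
```

```bash
python3 -c "
from h import *;o=st();print(o['ee_rot'])"
```

```text
t 8.88 press xy [ 0.0287 -0.036 ] z 0.2454 F [-0.05 -0.26] -0.34 tcw -0.009 r 0.0461 ang 141.4 q6 -1.46 T [ 0.075 -0.137 -0.004]
[-3.14136447e+00  2.06295574e-03 -2.73511677e+00]
```

carry_out:
  steps:
    - [[0,0,0.05],0,1]
    - [[0,0,0.085],0,1]
    - [[0,0,0.095],0,1]
    - [[0.004,0,0.095],0,1]
    - [[0.008,0,0.095],0,1]
    - [[0.011,0,0.095],0,1]
    - [[0.013,0,0.095],0,1]

```text
time: 9.75
tool_pos: [0.5083, 0.3542, 0.1517]
ee_rot: [3.141, 0.002, -2.733]
wrist_force: [-1.0, -0.0, -0.2]
width: 0.0002
finger_force: 0.0
```

```bash
python3 - <<'E'
from h import *;st()
c=np.array([15,36.])
for d in np.arange(6,67,6):
    f=np.radians(d);R=np.array([[np.cos(f),-np.sin(f)],[np.sin(f),np.cos(f)]]);print(d,(c-R@c).round(1),round(2.55*f,1))
E
```

```text
t 9.75 press xy [ 0.0153 -0.0358] z 0.1517 F [-0.89  0.36] -0.19 tcw -0.026 r 0.039 ang 156.8 q6 -1.46 T [ 0.069 -0.149  0.008]
6 [ 3.8 -1.4] 0.3
12 [ 7.8 -2.3] 0.5
18 [11.9 -2.9] 0.8
24 [15.9 -3. ] 1.1
30 [20.  -2.7] 1.3
36 [24.  -1.9] 1.6
42 [27.9 -0.8] 1.9
48 [31.7  0.8] 2.1
54 [35.3  2.7] 2.4
60 [38.7  5. ] 2.7
66 [41.8  7.7] 2.9
```

carry_out:
  steps:
    - [[0.0038,-0.0014,0.0003],0.6,1]
    - [[0.0078,-0.0023,0.0005],1.2,1]
    - [[0.0119,-0.0029,0.0008],1.8,1]
    - [[0.0159,-0.003,0.0011],2.4,1]
    - [[0.02,-0.0027,0.0013],3,1]
    - [[0.024,-0.0019,0.0016],3.6,1]
    - [[0.0279,-0.0008,0.0019],4.2,1]
    - [[0.0317,0.0008,0.0021],4.8,1]
    - [[0.0353,0.0027,0.0024],5.4,1]
    - [[0.0387,0.005,0.0027],6,1]

```text
time: 11.0
tool_pos: [0.4736, 0.3418, 0.149]
ee_rot: [3.139, 0.007, 2.498]
wrist_force: [6.4, -3.9, 0.9]
width: 0.0003
finger_force: 3.3
```

```bash
python3 -c "
from h import *;o=st();print(o['ee_rot'])"
```

```text
t 11.0 press xy [-0.0214 -0.0334] z 0.149 F [ 4.32 -6.08] 0.89 tcw 0.275 r 0.0397 ang -147.4 q6 -0.4 T [-0.555 -1.225  0.009]
[3.13855217 0.00693739 2.49784935]
```

carry_out:
  steps:
    - [[0.0038,-0.0014,0.0003],0.6,1]
    - [[0.0078,-0.0023,0.0005],1.2,1]
    - [[0.0119,-0.0029,0.0008],1.8,1]
    - [[0.0159,-0.003,0.0011],2.4,1]
    - [[0.02,-0.0027,0.0013],3,1]
    - [[0.024,-0.0019,0.0016],3.6,1]
    - [[0.0279,-0.0008,0.0019],4.2,1]
    - [[0.0317,0.0008,0.0021],4.8,1]
    - [[0.0353,0.0027,0.0024],5.4,1]
    - [[0.0387,0.005,0.0027],6,1]

```text
time: 12.25
tool_pos: [0.4439, 0.3677, 0.1461]
ee_rot: [3.138, 0.004, 1.451]
wrist_force: [2.0, -6.3, 2.9]
width: 0.0006
finger_force: 3.2
```

```bash
cat >> h.py <<'E'
def th(o,base=180):
    p=(o["tool_pos"][:2]-AX)@M
    a=np.degrees(np.arctan2(p[0],p[1])-0)+np.degrees(np.arcsin(.015/np.hypot(*p)))-base
    print("theta mod 360: %.1f deg"%(a%360),"yaw turn %.1f"%((203.4-np.degrees(o["ee_rot"][2]))%360))
E
python3 -c "
from h import *;o=st();th(o)"
```

```text
t 12.25 press xy [-0.0384  0.0021] z 0.1461 F [-0.62 -6.55] 2.86 tcw 0.253 r 0.0384 ang -86.8 q6 0.72 T [-1.223 -0.416 -0.003]
theta mod 360: 116.2 deg yaw turn 120.3
```

carry_out:
  steps:
    - [[0.0038,-0.0014,0.0003],0.6,1]
    - [[0.0078,-0.0023,0.0005],1.2,1]
    - [[0.0119,-0.0029,0.0008],1.8,1]
    - [[0.0159,-0.003,0.0011],2.4,1]
    - [[0.02,-0.0027,0.0013],3,1]
    - [[0.024,-0.0019,0.0016],3.6,1]
    - [[0.0279,-0.0008,0.0019],4.2,1]
    - [[0.0317,0.0008,0.0021],4.8,1]
    - [[0.0353,0.0027,0.0024],5.4,1]
    - [[0.0387,0.005,0.0027],6,1]

```text
time: 13.5
tool_pos: [0.4509, 0.4059, 0.1429]
ee_rot: [3.138, 0.004, 0.405]
wrist_force: [-3.7, -6.0, 2.8]
width: 0.0007
finger_force: 3.0
```

```bash
python3 -c "
from h import *;o=st();th(o)"
```

```text
t 13.5 press xy [-0.0168  0.0344] z 0.1429 F [-5.79 -3.99] 2.76 tcw 0.267 r 0.0383 ang -26.1 q6 1.81 T [-1.005  0.691  0.032]
theta mod 360: 177.0 deg yaw turn 180.2
```

carry_out:
  steps:
    - [[-0.015,0,0],0,1]
    - [[-0.015,0,-0.05],0,1]
    - [[-0.015,0,-0.1],-1,1]
    - [[0.01,0.02,-0.1],-2,1]
    - [[0.03,0.05,-0.1],-3,1]
    - [[0.045,0.07,-0.1],-4,1]
    - [[0.045,0.07,-0.1],-5,1]
    - [[0.045,0.07,-0.1],-6,1]
    - [[0.045,0.07,-0.1],-7,1]
    - [[0.045,0.07,-0.1],-8,1]

```text
time: 14.75
tool_pos: [0.5203, 0.362, 0.2427]
ee_rot: [3.141, -0.001, 1.813]
wrist_force: [0.1, 0.4, -0.9]
width: 0.0005
finger_force: 0.0
```

carry_out:
  steps:
    - [[0,0,0],-1,1]
    - [[0,0,0],-2,1]
    - [[0,0,0],-3,1]
    - [[0,0,0],-4,1]
    - [[0,0,0],-5,1]
    - [[0,0,0],-6,1]
    - [[0,0,0],-7,1]
    - [[0,0,0],-8,1]
    - [[0,0,0],-9,1]
    - [[0,0,0],-10,1]

```text
time: 16.0
tool_pos: [0.5203, 0.362, 0.2428]
ee_rot: [3.141, 0.001, -2.725]
wrist_force: [-0.2, 0.3, -1.3]
width: 0.0003
finger_force: 0.0
```

```bash
python3 -c "
from h import *;o=st();th(o)"
```

```text
t 16.0 press xy [ 0.0294 -0.0334] z 0.2428 F [-0.03  0.38] -1.25 tcw 0.01 r 0.0445 ang 138.6 q6 -1.47 T [ 0.13  -0.167  0.085]
theta mod 360: 338.3 deg yaw turn 359.5
```

carry_out:
  steps:
    - [[0,-0.0025,0.05],0,1]
    - [[0,-0.0025,0.09],0,1]
    - [[0,-0.0025,0.101],0,1]
    - [[0.004,-0.0025,0.101],0,1]
    - [[0.008,-0.0025,0.101],0,1]
    - [[0.012,-0.0025,0.101],0,1]
    - [[0.014,-0.0025,0.101],0,1]

```text
time: 16.88
tool_pos: [0.5093, 0.3542, 0.1427]
ee_rot: [3.141, 0.002, -2.733]
wrist_force: [0.7, -0.6, -0.5]
width: 0.0005
finger_force: 0.0
```

```bash
python3 -c "
from h import *;o=st();th(o)"
```

```text
t 16.88 press xy [ 0.0163 -0.0363] z 0.1427 F [ 0.35 -0.84] -0.53 tcw -0.001 r 0.0398 ang 155.9 q6 -1.46 T [ 0.069 -0.161 -0.015]
theta mod 360: 358.0 deg yaw turn 360.0
```

carry_out:
  steps:
    - [[0.0038,-0.0014,0.0003],0.6,1]
    - [[0.0078,-0.0023,0.0005],1.2,1]
    - [[0.0119,-0.0029,0.0008],1.8,1]
    - [[0.0159,-0.003,0.0011],2.4,1]
    - [[0.02,-0.0027,0.0013],3,1]

```text
time: 17.5
tool_pos: [0.4953, 0.3433, 0.1415]
ee_rot: [3.14, 0.008, 3.022]
wrist_force: [7.3, -1.5, -0.8]
width: 0.0003
finger_force: 3.3
```

```bash
python3 -c "
from h import *;o=st();th(o)"
```

```text
t 17.5 press xy [-0.001  -0.0407] z 0.1415 F [ 6.09 -4.25] -0.75 tcw 0.252 r 0.0407 ang -178.6 q6 -0.94 T [-0.058 -1.375  0.077]
theta mod 360: 23.0 deg yaw turn 30.2
```

carry_out:
  steps:
    - [[0.0038,-0.0014,0.0003],0.6,1]
    - [[0.0078,-0.0023,0.0005],1.2,1]
    - [[0.0119,-0.0029,0.0008],1.8,1]
    - [[0.0159,-0.003,0.0011],2.4,1]
    - [[0.02,-0.0027,0.0013],3,1]

```text
time: 18.12
tool_pos: [0.4744, 0.3409, 0.14]
ee_rot: [3.141, 0.007, 2.498]
wrist_force: [4.4, -5.6, 0.7]
width: 0.0006
finger_force: 3.4
```

```bash
python3 -c "
from h import *;o=st();th(o)"
```

```text
t 18.12 press xy [-0.0211 -0.0346] z 0.14 F [ 1.86 -6.89] 0.66 tcw 0.21 r 0.0405 ang -148.6 q6 -0.4 T [-0.979 -0.964  0.046]
theta mod 360: 53.1 deg yaw turn 60.3
```

carry_out:
  steps:
    - [[0.0038,-0.0014,0.0003],0.6,1]
    - [[0.0078,-0.0023,0.0005],1.2,1]
    - [[0.0119,-0.0029,0.0008],1.8,1]
    - [[0.0159,-0.003,0.0011],2.4,1]
    - [[0.02,-0.0027,0.0013],3,1]

```text
time: 18.75
tool_pos: [0.455, 0.3499, 0.1384]
ee_rot: [-3.141, 0.006, 1.975]
wrist_force: [1.7, -6.7, 2.7]
width: 0.0007
finger_force: 3.4
```

```bash
cat >> h.py <<'E'
def tau(o):
    p=(o["tool_pos"][:2]-AX)@M;f=o["wrist_force"][:2]@M
    a=np.arctan2(p[0],p[1])+np.arcsin(.015/np.hypot(*p));b=np.array([np.sin(a),np.cos(a)]);n=np.array([-np.cos(a),np.sin(a)])
    print("tau %.3f Fn %.2f Ft %.2f"%(f@n*(p@b)+f@b*.005,f@n,f@b))
E
python3 -c "
from h import *;o=st();th(o);tau(o)"
```

```text
t 18.75 press xy [-0.0352 -0.0186] z 0.1384 F [-1.11 -6.8 ] 2.72 tcw 0.219 r 0.0398 ang -117.8 q6 0.16 T [-1.315 -0.185  0.115]
theta mod 360: 84.3 deg yaw turn 90.3
tau 0.255 Fn 6.66 Ft 1.78
```

carry_out:
  steps:
    - [[0.0038,-0.0014,0.0003],0.6,1]
    - [[0.0078,-0.0023,0.0005],1.2,1]
    - [[0.0119,-0.0029,0.0008],1.8,1]
    - [[0.0159,-0.003,0.0011],2.4,1]
    - [[0.02,-0.0027,0.0013],3,1]

```text
time: 19.38
tool_pos: [0.4435, 0.3675, 0.1371]
ee_rot: [3.141, 0.005, 1.451]
wrist_force: [-0.9, -6.9, 3.6]
width: 0.0003
finger_force: 3.6
```

```bash
python3 -c "
from h import *;o=st();th(o);tau(o)"
```

```text
t 19.38 press xy [-0.0389  0.0022] z 0.1371 F [-3.52 -5.95] 3.65 tcw 0.239 r 0.0389 ang -86.8 q6 0.72 T [-1.298  0.243  0.071]
theta mod 360: 115.8 deg yaw turn 120.2
tau 0.251 Fn 6.89 Ft 0.58
```

carry_out:
  steps:
    - [[0.0038,-0.0014,0.0003],0.6,1]
    - [[0.0078,-0.0023,0.0005],1.2,1]
    - [[0.0119,-0.0029,0.0008],1.8,1]
    - [[0.0159,-0.003,0.0011],2.4,1]
    - [[0.02,-0.0027,0.0013],3,1]

```text
time: 20.0
tool_pos: [0.4423, 0.3875, 0.1359]
ee_rot: [3.14, 0.006, 0.928]
wrist_force: [-3.5, -8.7, 5.2]
width: 0.0005
finger_force: 4.4
```

```bash
python3 -c "
from h import *;o=st();th(o);tau(o)"
```

```text
t 20.0 press xy [-0.032  0.021] z 0.1359 F [-6.61 -6.58] 5.17 tcw 0.349 r 0.0383 ang -56.8 q6 1.27 T [-1.48   0.612  0.031]
theta mod 360: 146.3 deg yaw turn 150.2
tau 0.313 Fn 9.15 Ft -1.81
```

carry_out:
  steps:
    - [[0,0,0],0,1]
    - [[0,0,0],0,1]
    - [[0,0,0],0,1]
    - [[0,0,0],0,1]

```text
time: 20.5
tool_pos: [0.4425, 0.3879, 0.1359]
ee_rot: [3.14, 0.005, 0.932]
wrist_force: [-3.0, -7.1, 4.8]
width: 0.0002
finger_force: 3.6
```

```bash
python3 -c "
from h import *;o=st();th(o);tau(o)"
```

```text
t 20.5 press xy [-0.0316  0.0212] z 0.1359 F [-5.58 -5.33] 4.76 tcw 0.287 r 0.0381 ang -56.2 q6 1.26 T [-1.19   0.472  0.034]
theta mod 360: 147.0 deg yaw turn 150.0
tau 0.258 Fn 7.58 Ft -1.43
```

carry_out:
  steps:
    - [[0.0038,-0.0014,0.0003],0.6,1]
    - [[0.0078,-0.0023,0.0005],1.2,1]
    - [[0.0119,-0.0029,0.0008],1.8,1]

```text
time: 20.88
tool_pos: [0.4464, 0.3987, 0.1351]
ee_rot: [3.138, 0.007, 0.614]
wrist_force: [-5.7, -8.3, 6.5]
width: 0.0004
finger_force: 4.8
```

```bash
python3 -c "
from h import *;o=st();th(o);tau(o)"
```

```text
t 20.88 press xy [-0.0238  0.0296] z 0.1351 F [-8.57 -5.35] 6.5 tcw 0.381 r 0.038 ang -38.9 q6 1.59 T [-1.533  0.996  0.008]
theta mod 360: 164.4 deg yaw turn 168.2
tau 0.324 Fn 9.69 Ft -2.86
```

carry_out:
  steps:
    - [[0.0038,-0.0014,0.0003],0.6,1]

```text
time: 21.0
tool_pos: [0.4485, 0.402, 0.1349]
ee_rot: [3.138, 0.007, 0.51]
wrist_force: [-5.7, -9.2, 6.9]
width: -0.0002
finger_force: 5.0
```

```bash
python3 -c "
from h import *;o=st();th(o);tau(o)"
```

```text
t 21.0 press xy [-0.0206  0.0318] z 0.1349 F [-8.87 -6.21] 6.93 tcw 0.41 r 0.0379 ang -32.9 q6 1.7 T [-1.565  1.113  0.022]
theta mod 360: 170.4 deg yaw turn 174.2
tau 0.317 Fn 9.78 Ft -4.65
```

carry_out:
  steps:
    - [[0.0038,-0.0014,0.0003],0.6,1]

```text
time: 21.12
tool_pos: [0.4508, 0.4051, 0.1346]
ee_rot: [3.137, 0.007, 0.405]
wrist_force: [-7.8, -9.0, 7.0]
width: 0.0004
finger_force: 5.1
```

```bash
python3 -c "
from h import *;o=st();th(o);tau(o)"
```

```text
t 21.12 press xy [-0.0172  0.0337] z 0.1346 F [-10.69  -5.17] 6.99 tcw 0.449 r 0.0378 ang -27.0 q6 1.81 T [-1.494  1.284  0.045]
theta mod 360: 176.3 deg yaw turn 180.2
tau 0.360 Fn 11.00 Ft -4.47
```

carry_out:
  steps:
    - [[-0.001,0,0],0,1]
    - [[-0.002,0,0],0,1]
    - [[-0.003,0,0],0,1]
    - [[-0.003,0,0],0,1]
    - [[-0.003,0,0],0,1]

```text
time: 21.75
tool_pos: [0.4501, 0.407, 0.1335]
ee_rot: [-3.142, 0.0, 0.409]
wrist_force: [-2.1, -2.2, 1.5]
width: 0.0006
finger_force: 1.1
```

```bash
python3 -c "
from h import *;o=st();th(o);tau(o)"
```

```text
t 21.75 press xy [-0.0172  0.0357] z 0.1335 F [-2.81 -1.15] 1.5 tcw 0.12 r 0.0396 ang -25.7 q6 1.8 T [-0.316  0.282 -0.023]
theta mod 360: 176.6 deg yaw turn 180.0
tau 0.100 Fn 2.87 Ft -0.98
```

carry_out:
  steps:
    - [[0,0,0],0,1]
    - [[0,0,0],0,1]
    - [[0,0,0],0,1]
    - [[0,0,0],0,1]

```text
time: 22.25
tool_pos: [0.4501, 0.407, 0.1335]
ee_rot: [-3.142, -0.0, 0.409]
wrist_force: [-1.2, -1.2, 1.7]
width: 0.0005
finger_force: 1.1
```

```bash
python3 -c "
from h import *;o=st();th(o);tau(o)"
```

```text
t 22.25 press xy [-0.0172  0.0357] z 0.1335 F [-1.57 -0.66] 1.65 tcw 0.067 r 0.0396 ang -25.6 q6 1.8 T [-0.31   0.274 -0.005]
theta mod 360: 176.6 deg yaw turn 180.0
tau 0.056 Fn 1.60 Ft -0.56
```

Touchdown came at about 5.3 rad. The handle is now at about 6.22 rad, with moving torque up roughly 0.17–0.19 N m, so the clamp force is about 65 N. I let go and rise clear.

carry_out:
  steps:
    - [[-0.01,0,0],0,1]
    - [[-0.018,0,0],0,1]
    - [[-0.018,0,-0.05],0,1]
    - [[-0.018,0,-0.11],0,1]
    - [[-0.06,0,-0.13],0,1]
    - [[-0.12,0,-0.13],0,1]
    - [[-0.15,0,-0.13],0,1]
    - [[-0.15,0,-0.13],0,1]

```text
time: 23.25
tool_pos: [0.3111, 0.347, 0.2645]
ee_rot: [-3.141, -0.003, 0.41]
wrist_force: [1.2, 0.9, -0.6]
width: 0.0003
finger_force: 0.0
```

```bash
python3 -c "
from h import *;st()
from bench import robot
t=robot.snapshot('side');X,im,ok=cloud(t,380,430,225,285);P=X[ok];q=P[(P[:,2]>.044)&(P[:,2]<.049)];p=(q[:,:2]-AX)@M;print(np.percentile(p,[2,50,98],axis=0))
cv2.imwrite('pics/s4.png',cv2.resize(t['image'][180:310,280:430],None,fx=4,fy=4,interpolation=2)[:,:,::-1])"
```

```text
t 23.25 press xy [-0.1685  0.0359] z 0.2645 F [1.45 0.34] -0.63 tcw -0.11 r 0.1723 ang -78.0 q6 1.88 T [ 0.048 -0.033  0.034]
[[-0.0997525  -0.01602488]
 [-0.09315145  0.00359009]
 [-0.08888881  0.01705932]]
```

View pics/s4.png

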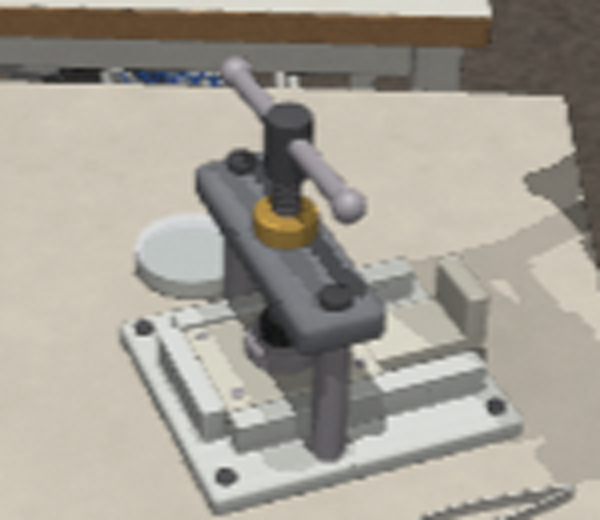

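The foot (~(280,345)) sits on the cassette, the cassette is against the stop with its tab centre at x ≈ -94 mm, the gripper is clear, and the dish and forceps are undisturbed.

```bash
python3 -c "
from bench import robot
print(robot.close_job())"
```

```text
the job is handed in; nothing more can be done
None
```

The job is handed in: the cassette is home against the back stop and clamped at an estimated 65 N (from handle torque, not measured directly), with the handle let go, the gripper clear and no bystander touched; the judge's result was not shown.

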